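# Hang the chopping board on the keeper hook

### The arm

A 6-joint arm with a two-finger parallel gripper is mounted at the origin on the work surface. World frame = base frame: x ahead of the robot, y to its left, z up, the work surface at z = 0. Lengths are in mm, angles in rad, forces in N, time in s.
With the tool pointing down it reaches from about 350 to 975 mm from the base axis. Payload 7.1 kg.
Tool frame: the origin (TCP) lies at the very end of the fingers, on their centre line; the grasp point (between the pads) lies 19 mm behind it; x points along the fingers, y is the direction in which the jaws open and shut, and the axes are right-handed (so a half turn about x gives the same grasp; the last joint's range is limited). The gripper opens to 88 mm and grips with 3 to 60 N. Pads are 20 mm wide; open, the fingers measure 115 mm over their backs; the gripper's body (75 mm by 178 mm) begins 61 mm behind the grasp point.
Start: joints at [-1.295, 0.423, 1.63, -0, 1.089, -0.019], TCP at [181.611, -598.015, 190.075] pointing down, gripper open.
Joint ranges: [-3, 3], [-0.9, 2.11], [0.09, 2.58], [-1.31, 4.45], [0.11, 2.69], [-2.54, 2.54]. Speed limits (rad/s): [2.39, 2.39, 3.01, 3.14, 3.14, 3.14].

### API

Orientations are given as a unit quaternion [w, x, y, z].
In Python, from station import manip gives the robot as it stands.
- The arm moves only by the tool jog_arm, never from a script. Its argument "targets" is a list of rows, each an object with "claw": the finger opening in m, from 0 to 0.0878; "slide": the shift along the world's x, y, z in m, a list of three; "yaw": the turn about the world's z in degrees. In form: [{"claw": claw, "slide": [tx, ty, tz], "yaw": yaw}, ...]. A call has 1 to 12 rows; each row shifts and turns the commanded pose from where the row before left it; what a row does not reach is not made up. A row lasts 1/12 s, in which the tool goes at most 41.7 mm and 7.16 degrees, less where a joint would pass 70% of its speed; a pose out of reach is approached as far as the arm can. A call with a gripper value outside its range is refused whole. The fingers move at their own pace and stop on an object; "grip_force" is the grip in N (left out, the last holds). Time passes only in rows, so rows that do not move let the fingers close. It gives the time, the measured TCP pose, the force and the opening at its end, in the units of the state.
- manip.get_state(): the state, without advancing time (a new reading comes with each control period).
- manip.get_image(name): name is "scene" or "top" or "wrist"; returns the picture (384x512x3 uint8, blue, green, red); there is no depth.
- manip.camera_params(name): a dict with "intrinsics" (3x3 intrinsics, pixels), "R" (3x3) and "t" (3): a world point X has camera coordinates R X + t; the wrist camera has in their place "hand_eye" (4x4, takes a point from camera to tool coordinates, whose origin is the TCP and whose axes are the tool frame's). Camera axes: x right, y down, z forward; pixel columns grow to the right and rows downward; lengths in mm; the calibration is good to about 2 mm. The wrist camera is an equidistant fisheye: a pixel r from the principal point sees the ray r / f radians off the axis. A picture is of the moment at which its call begins: read the wrist's pose just before it. camera_params takes no time and is no camera call.
- manip.job_done(): hands the job in, once; it reports no verdict.
Trained networks look in the newest picture that a camera, given by its name, has taken for a name from the list of things; names that differ only in an ending like _2 or _b are one class to them, and where a whole thing is asked for, a point or a joint stands for the part that bears it (a point fixed in the world has none). Each returns a list of dicts, best first, with "conf" (0 to 1); they miss things now and then, are a little off and sometimes report something else, mostly with a low value. They report only what shows in the picture. A call takes as long as a camera call. They do not tell look-alikes from the thing itself.
- manip.recognise(camera, target): "centre" ([x, y, z] in mm, in world coordinates, good to about 4 mm: the middle of the surface that is visible of it).
- manip.masks_of(camera, target): "pixels" (384x512 bool, what is visible of it).
The state is a dict: "time": time; "joint_positions": joint angles; "qd": joint speeds; "effort": joint torques, N m; "eef_pos": TCP position; "orientation": TCP orientation; "wrist_force": force on the tool from outside, world axes, zero at the start; "moment": the same for the moment, N m; "width": opening from 0.0 (shut) to 1.0 (fully open).
Only numpy, scipy, OpenCV 4.12 (cv2) and the standard library are available. Lean on these libraries where they do the work, as an engineer would, in place of code of your own. Each camera call takes 0.05 s, during which the arm holds its last target. There are 200 camera calls.

### The job

Take the wooden chopping board out of its rack and hang it by its eye on the hook of the steel stand: slide the eye along the peg so that the board lifts the red keeper flap, go on until the flap has fallen shut again behind the eye, then let the board hang freely. The hook block was clamped by hand, so feel for the peg and use only a light touch on the stand (never more than about 12 N); leave the mill, the cup and the jar alone.

Things in the scene. Friction and masses are not known exactly. Their poses are not given: they have to be found in the camera images.
- board: Wooden chopping board, 220 wide (its y) x 130 high (its z) x 12 mm thick (its x), 0.2 to 0.35 kg, standing on edge in the rack's middle slot. Origin: middle of its lower edge, z up. On the middle of its upper edge stands a black eye block, 40 wide, 39 high, 12 mm thick (169 mm in all). Hung on the peg, its lower edge is about 50 mm above the counter.
- eye (a point): Centre of the eye: a 13 mm hole through the black block along the board's x, 150 mm above the lower edge, at mid-thickness, 19 mm below the block's top. On the board's +x face the hole flares to about 27 mm over the outer 6 mm, to catch the peg's tip: put the board on with its +x face leading, its x along the stand's x (as it stands when rack and stand face the same way).
- shoulder_left (a point): Point on the board's bare upper edge, 80 mm to its +y side, 20 mm below the eye, at mid-thickness. Pinch the board here (or at the right shoulder) from above, across its 12 mm thickness: that far out the gripper stays clear of the hook and post.
- shoulder_right (a point): The same on the board's -y side, 80 mm from the middle.
- rack: Low black rack, 150 x 210 mm, fixed. Origin: centre of its underside. The board stands on its floor, 15 mm up, between dark metal fins (at y = +-70 mm, tops 54 mm above the counter) with 1.5 mm play on each face: lift it straight up by 45 mm or more. At the start the board's axes are parallel to the rack's.
- stand: Dark steel hook stand, fixed, with hook and flap. Origin: on the counter below the red flap's hinge; x is the peg's direction towards the post. Post 36 mm wide, 262 mm high, with a 44 mm wide hook plate facing the peg at x = 52 mm. Base plate 12 mm thick. Arms carrying the flap reach from the plate to x = -6 mm, outer faces 19 mm either side of the peg, 38 to 50 mm above its axis.
- peg_nominal (a point): Where the peg's tip should be (x = -28 mm, y = 0, z = 200 mm of the stand). The peg is a level steel rod, 10 mm in diameter, from the hook plate (x = 52 mm) to this tip; its last 12 mm taper to 3 mm. The hook block was clamped by hand: the real peg, arms and flap lie together up to 9 mm to either side (y) and up to 3 mm higher or lower than this. Not measured: find it by feel.
- flap_nominal (a point): Where the middle of the shut flap's lower edge should be: x = 0 of the stand, 8 mm above the peg's axis (same unmeasured offset as the peg, up to 9 mm sideways, 3 mm in height).
- flap (a joint): Red keeper flap, 26 wide, 36 long, 4 mm thick, 60 g, hinged 44 mm above the peg's axis. 0 rad: hanging shut; grows as its lower edge swings inward and up, towards the post; cannot swing outward. The board sliding in lifts it (under 2 N) to about 0.85; it falls shut when the eye is about 34 mm past it (x = 34 mm of the stand). At x = 46 mm the board meets the hook plate.
- mill: Dark wooden pepper mill, 130 mm high, 52 mm across, loose. Origin: centre of its underside. Bystander.
- cup: White ceramic cup, 80 mm high, 72 mm across, loose. Origin: centre of its underside. Bystander.
- jar: Amber glass jar with green cap, 90 mm high, 60 mm across, loose. Origin: centre of its underside. Bystander.
Mind the look-alikes: they are no part of the job. There is more than one size of the board; the job needs the larger.

How it is judged:
By the outcome, as a careful person would: the job done as asked, in the order asked, and still so for the second after the job is handed in, with the robot touching nothing.
It also fails if it takes over 64 s, if anything falls off the work surface, if the arm or the gripper's body presses on something with over 40 N, if the wrist force passes 120 N, or if a joint passes its speed limit or range.

## Working session

There is one attempt and no reset: what is moved stays moved. The work goes in short steps, Python scripts to look and compute and a tool call to move; the robot and the scene stay as the last step left them, time stands still between calls to the robot, and variables do not carry over. Pictures are saved under pics/ and viewed, about 8 in all and at most 12, crops included, and the job is handed in when it is done.

Besides the shell and the picture viewer there is one more tool, called after "Call:" as name(argument=value, ...), one argument or row to a line, values as JSON. jog_arm: Moves the arm, as the interface text tells. Its arguments: {"type":"object","properties":{"targets":{"type":"array","items":{"type":"object","properties":{"claw":{"type":"number"},"slide":{"type":"array","items":{"type":"number"}},"yaw":{"type":"number"}}}},"grip_force":{"type":"number"}},"required":["targets"]}

```bash
mkdir -p pics; ls
python3 - <<'E'
from station import manip as m
import cv2
for c in ("scene","top"):
    cv2.imwrite(f"pics/{c}0.png",m.get_image(c))
    for t in ("board","eye","shoulder_left","shoulder_right","rack","stand","flap","mill","cup","jar"):
        print(c,t,[( [round(float(v)) for v in d["centre"]],round(d["conf"],2)) for d in m.recognise(c,t)])
for c in ("scene","top","wrist"): print(m.camera_params(c))
print(m.get_state())
E
```

```text
pics
scene board [([523, 194, 98], 0.87), ([724, 239, 61], 0.86), ([694, 39, 67], 0.46)]
scene eye [([726, 239, 59], 0.67), ([527, 190, 99], 0.6)]
scene shoulder_left [([529, -416, 60], 0.72), ([727, 239, 61], 0.66), ([525, 195, 97], 0.62)]
scene shoulder_right [([525, 190, 100], 0.94), ([724, 244, 58], 0.56)]
scene rack [([565, 198, 12], 0.97)]
scene stand [([541, -204, 13], 0.64)]
scene flap []
scene mill [([698, 38, 69], 0.76)]
scene cup [([516, 444, 58], 0.78)]
scene jar [([527, -418, 63], 0.72)]
top board [([718, 239, 78], 0.93), ([520, 180, 145], 0.54)]
top eye [([517, 185, 143], 0.69), ([722, 241, 75], 0.62)]
top shoulder_left [([518, 183, 144], 0.8), ([718, 238, 78], 0.59)]
top shoulder_right [([518, 182, 148], 0.9), ([722, 241, 74], 0.9), ([500, -198, 12], 0.6)]
top rack [([513, 178, 14], 0.62), ([681, 28, 118], 0.56)]
top stand [([503, -203, 12], 0.55)]
top flap []
top mill [([681, 27, 119], 0.49)]
top cup [([510, 454, 41], 0.64)]
top jar [([518, 181, 146], 0.62), ([516, -425, 91], 0.57)]
{'intrinsics': array([[357.95896246,   0.        , 257.78119421],
       [  0.        
[... 1191 characters left out ...]
00]])}
{'time': 1.1, 'joint_positions': array([-1.29498274e+00,  4.23068850e-01,  1.62990236e+00,  2.17977087e-05,
        1.08857100e+00, -1.89731358e-02]), 'qd': array([-1.17916321e-03, -1.75256912e-03,  2.88004226e-03, -1.66335513e-03,
       -3.92057608e-04, -2.95477590e-05]), 'effort': array([-1.63941636e-04, -5.44589067e+01, -2.74046195e+01,  6.41592639e-02,
        1.67433667e-02, -1.81335373e-06]), 'eef_pos': array([ 181.63075017, -598.02188051,  190.09359889]), 'orientation': array([ 0.10385916,  0.69944938,  0.10382554, -0.69943127]), 'wrist_force': array([ 0.48996803,  0.15182867, -0.52680882]), 'moment': array([-0.02576114,  0.00709284, -0.00344347]), 'width': 0.9979936107849299}
```

Run:
```python
import cv2,numpy as np
a=cv2.imread("pics/scene0.png");b=cv2.imread("pics/top0.png")
# crop of top: whole; upscale rack/stand regions
cv2.imwrite("pics/s1.png",cv2.resize(a,(800,600),interpolation=cv2.INTER_CUBIC))
cv2.imwrite("pics/t1.png",cv2.resize(b,(800,600),interpolation=cv2.INTER_CUBIC))
```

```text
(no output)
```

View pics/s1.png

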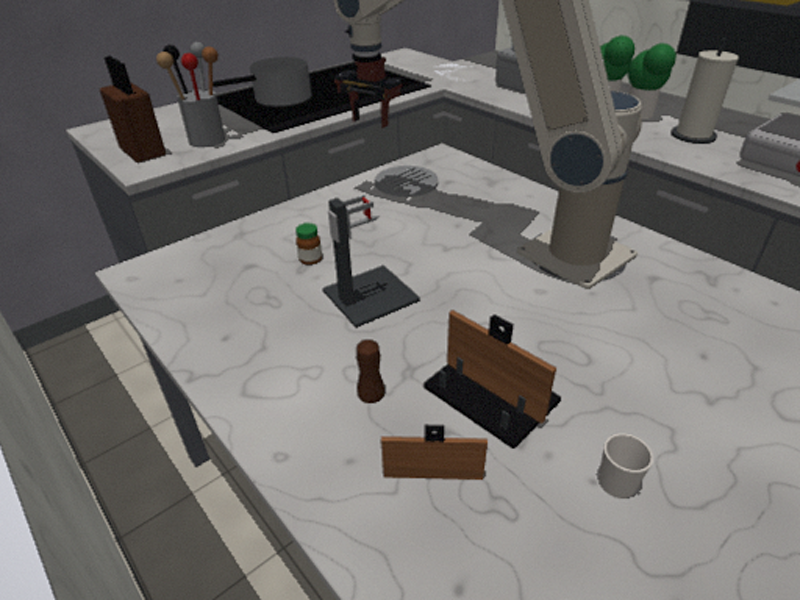

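View pics/t1.png

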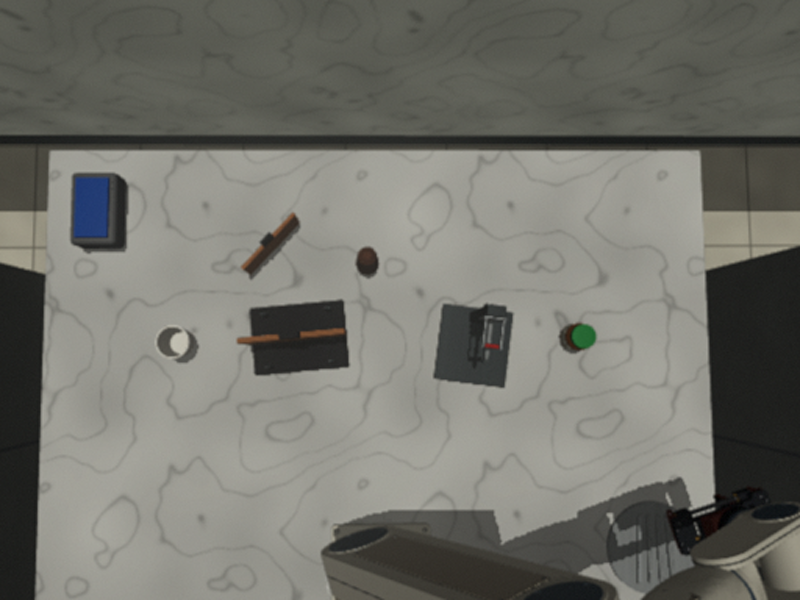

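Both views show the large board in its rack (scene px ~(500,380), eye at (500,330)), the small look-alike behind it at (435,460), and the stand with its red flap at (365,208). I'll zoom in for the flare side and for accurate edges.

Run:
```python
import cv2,numpy as np
a=cv2.imread("pics/scene0.png");b=cv2.imread("pics/top0.png")
z=lambda i,x,y,w,h,W,H:cv2.resize(i[y:y+h,x:x+w],(W,H),interpolation=cv2.INTER_CUBIC)
o=np.zeros((600,800,3),np.uint8)
o[:300,:400]=z(b,145,185,80,60,400,300)   # x5
o[:300,400:]=z(b,270,185,80,60,400,300)
o[300:,:400]=z(a,285,195,80,60,400,300)
o[300:,400:]=z(a,200,120,53,40,400,300)
cv2.imwrite("pics/c2.png",o)
```

```text
(no output)
```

View pics/c2.png

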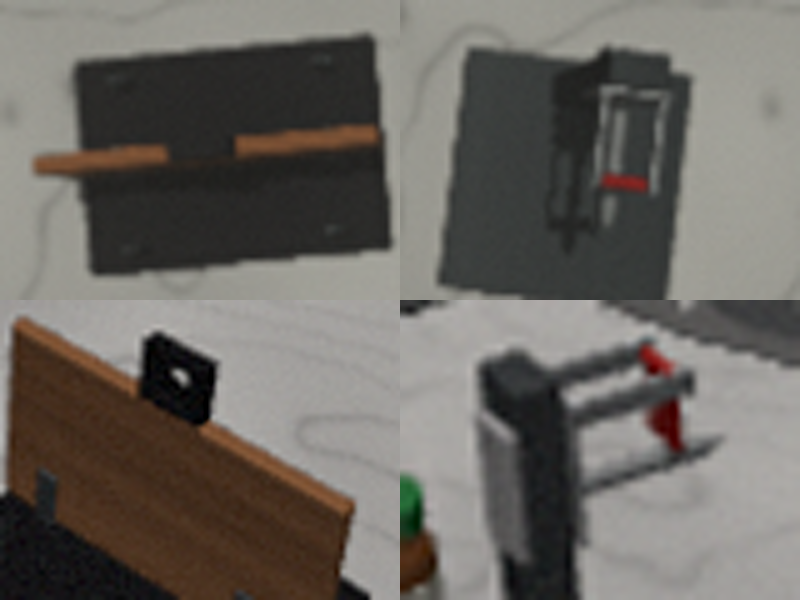

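Crops (5x): rack corners at (78,62),(373,38),(390,245),(93,272), board top edge from (35,165) to (380,132), stand plate left edge (467,48)-(438,285), flap at (625,183). In the scene crop the eye's hole faces the camera with a funnel-like ring. I'll turn these into positions.

```bash
cat > h.py <<'E'
from station import manip as m
import numpy as np, cv2
from scipy.spatial.transform import Rotation as Rn
def ray(c,px):
    p=m.camera_params(c);K=p["intrinsics"];d=np.linalg.inv(K)@[px[0],px[1],1]
    return -p["R"].T@p["t"],p["R"].T@d
def at(c,px,z):
    o,d=ray(c,px);return o+d*(z-o[2])/d[2]
def proj(c,X):
    p=m.camera_params(c);v=p["K"] if 0 else p["intrinsics"]@(p["R"]@np.asarray(X,float)+p["t"]);return v[:2]/v[2]
def wrist(st):
    "returns camera->world 4x4"
    T=np.eye(4);q=st["orientation"];T[:3,:3]=Rn.from_quat([q[1],q[2],q[3],q[0]]).as_matrix();T[:3,3]=st["eef_pos"]
    return T@m.camera_params("wrist")["hand_eye"]
def wray(st,px):
    T=wrist(st);K=m.camera_params("wrist")["intrinsics"];u=np.array([px[0]-K[0,2],px[1]-K[1,2]]);r=np.hypot(*u);th=r/K[0,0]
    d=np.r_[np.sin(th)*u/max(r,1e-9),np.cos(th)];return T[:3,3],T[:3,:3]@d
def wat(st,px,z):
    o,d=wray(st,px);return o+d*(z-o[2])/d[2]
def wproj(st,X):
    T=wrist(st);K=m.camera_params("wrist")["intrinsics"];v=T[:3,:3].T@(np.asarray(X,float)-T[:3,3])
    th=np.arctan2(np.hypot(v[0],v[1]),v[2]);u=v[:2]/np.hypot(v[0],v[1]);return K[:2,2]+K[0,0]*th*u
E
python3 - <<'E'
from h import *
np.set_printoptions(precision=1,suppress=True)
L=lambda x,y:(x/5+145-.4,y/5+185-.4); S=lambda x,y:((x-400)/5+270-.4,y/5+185-.4)
r=[at("top",L(*p),15) for p in [(78,62),(373,38),(390,245),(93,272)]]
print("rack",*r, "c",np.mean(r,0), "size",np.linalg.norm(r[0]-r[1]),np.linalg.norm(r[1]-r[2]))
d=r[0]-r[1]+r[3]-r[2];print("yaw",np.degrees(np.arctan2(-d[0],d[1])))
b=[at("top",L(*p),145) for p in [(35,165),(380,132)]]
print("board",b,np.linalg.norm(b[0]-b[1]),"mid",(b[0]+b[1])/2,"yaw",np.degrees(np.arctan2(-(b[0]-b[1])[0],(b[0]-b[1])[1])))
s=[at("top",S(*p),12) for p in [(467,48),(438,285),(690,72)]]
e=s[0]-s[1];print("stand",s,"yaw",np.degrees(np.arctan2(e[1],e[0])),np.linalg.norm(e),"yaw2",np.degrees(np.arctan2(-(s[0]-s[2])[0],(s[0]-s[2])[1])))
print("flap hinge",at("top",S(625,183),246))
print("post top",at("top",S(640,65),262))
m.get_image("top");m.get_image("scene")
q=m.masks_of("top","stand");print([(round(d["conf"],2),d["pixels"].sum()) for d in q])
q=m.masks_of("scene","flap");print([(round(d["conf"],2),d["pixels"].sum()) for d in q])
E
```

```text
rack [585.2 285.   15. ] [601.2  80.   15. ] [457.   68.3  15. ] [439.7 273.3  15. ] c [520.8 176.6  15. ] size 205.66937276164813 144.64824611440497
yaw 4.6488729127352535
board [array([510.5, 289.7, 145. ]), array([530.4,  70.5, 145. ])] 220.0511998944444 mid [520.4 180.1 145. ] yaw 5.199745772525798
stand [array([ 593.6, -143.8,   12. ]), array([ 428.1, -121.6,   12. ]), array([ 576. , -300.9,   12. ])] yaw -7.647898634809187 166.97025560993492 yaw2 -6.366701018980338
flap hinge [ 494.7 -213.2  246. ]
post top [ 564.2 -220.6  262. ]
[(0.63, np.int64(2276))]
[]
```

Run:
```python
from h import *
np.set_printoptions(precision=3,suppress=True)
st=m.get_state();print(st["time"]);T=wrist(st);q=st["orientation"]
R=Rn.from_quat([q[1],q[2],q[3],q[0]]).as_matrix();print(R)
print("tool y yaw",np.degrees(np.arctan2(R[1,1],R[0,1])),"cam fwd",T[:3,2],"cam pos",T[:3,3])
```

```text
1.3
[[ 0.     0.291 -0.957]
 [ 0.    -0.957 -0.291]
 [-1.    -0.    -0.   ]]
tool y yaw -73.10780861897639 cam fwd [-0.262 -0.079 -0.962] cam pos [ 252.282 -575.533  385.212]
```

Call:
jog_arm(
  targets=[
    {"claw":0.087,"slide":[0.025,0.027,0.012],"yaw":5.5},
    {"claw":0.087,"slide":[0.025,0.027,0.012],"yaw":5.5},
    {"claw":0.087,"slide":[0.025,0.027,0.012],"yaw":5.5},
    {"claw":0.087,"slide":[0.025,0.027,0.012],"yaw":5.5},
    {"claw":0.087,"slide":[0.025,0.027,0.012],"yaw":5.5},
    {"claw":0.087,"slide":[0.025,0.027,0.012],"yaw":5.5},
    {"claw":0.087,"slide":[0.025,0.027,0.012],"yaw":5.5},
    {"claw":0.087,"slide":[0.025,0.027,0.012],"yaw":5.5},
    {"claw":0.087,"slide":[0.025,0.027,0.012],"yaw":5.5},
    {"claw":0.087,"slide":[0.025,0.027,0.012],"yaw":5.5},
    {"claw":0.087,"slide":[0.025,0.027,0.0],"yaw":5.5},
    {"claw":0.087,"slide":[0.025,0.027,0.0],"yaw":5.5},
  ],
  grip_force=60,
)

```text
time: 2.3
eef_pos: [483.1, -272.7, 311.3]
orientation: [0.47, 0.529, 0.468, -0.529]
wrist_force: [0.4, -0.8, -0.1]
width: 0.99
```

Run:
```python
from h import *
import pickle
st=m.get_state();i=m.get_image("wrist");cv2.imwrite("pics/w1.png",i);pickle.dump(st,open("w1.pkl","wb"))
print(st["time"],st["eef_pos"],st["orientation"],[(d["centre"],d["conf"]) for t in("flap","stand") for d in m.recognise("wrist",t)])
cv2.imwrite("pics/w1b.png",cv2.resize(i,(800,600),interpolation=cv2.INTER_CUBIC))
```

```text
2.3 [ 483.0638378  -272.73040712  311.34226376] [ 0.47009877  0.52917689  0.46849366 -0.52867064] [([498.0, -211.4, 246.3], 0.76), ([513.1, -214.7, 12.8], 0.38), ([508.5, -207.6, 16.3], 0.58)]
```

View pics/w1b.png

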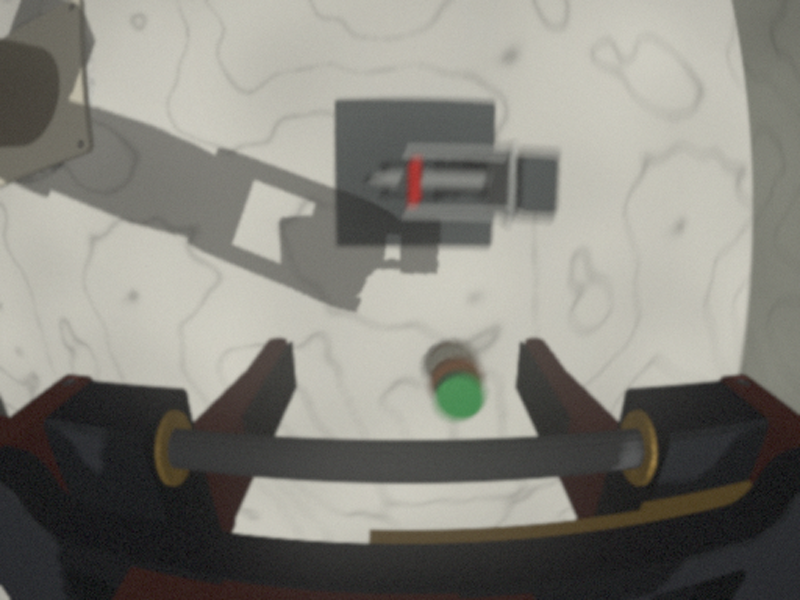

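Wrist view (800x600): peg from tip ~(370,182) to (488,180), red flap ~(415,182), post top right of it at (533,184), base plate corners (336,101),(494,101),(490,245),(335,245). Jar at (458,390).

Run:
```python
from h import *
import pickle
np.set_printoptions(precision=1,suppress=True)
st=pickle.load(open("w1.pkl","rb"));s=lambda p:((p[0]+.5)/1.5625-.5,(p[1]+.5)/1.5625-.5)
P=lambda p,z:wat(st,s(p),z)
c=[P(p,12) for p in [(336,101),(494,101),(490,245),(335,245)]];print("base",*c,np.mean(c,0))
for a,b in((0,1),(3,2)): e=c[b]-c[a];print("yaw",np.degrees(np.arctan2(e[1],e[0])),np.linalg.norm(e))
t,e=P((368,183),200),P((488,180),200);print("peg tip",t,"far",e,np.degrees(np.arctan2(e[1]-t[1],e[0]-t[0])))
i=cv2.imread("pics/w1.png").astype(int);red=(i[...,2]>120)&(i[...,1]<70)&(np.indices(i.shape[:2])[0]<150)
v,u=np.nonzero(red);print("red",u.min(),u.max(),v.min(),v.max());w=wat(st,(u.mean(),v.mean()),240);print("flap c",w)
pt=[P(p,262) for p in [(517,150),(557,152),(555,215),(517,217)]];print("post",*pt,np.mean(pt,0))
a1=[P(p,250) for p in [(405,150),(508,150)]];a2=[P(p,250) for p in [(402,213),(505,213)]];print("arms",a1,a2)
```

```text
base [ 427.2 -119.4   12. ] [ 592.7 -138.2   12. ] [ 572.8 -293.4   12. ] [ 405.2 -273.5   12. ] [ 499.5 -206.1   12. ]
yaw -6.483610195750733 166.56281454131448
yaw -6.787950531890455 168.71574443473094
peg tip [ 465.3 -206.3  200. ] far [ 544.1 -213.1  200. ] -4.939993934659905
red 261 269 103 128
flap c [ 494.7 -207.3  240. ]
post [ 550.5 -195.2  262. ] [ 572.9 -197.7  262. ] [ 568.9 -231.9  262. ] [ 547.3 -231.1  262. ] [ 559.9 -214.   262. ]
arms [array([ 491.7, -189.3,  250. ]), array([ 548.3, -194.7,  250. ])] [array([ 485.9, -223.7,  250. ]), array([ 543.3, -229.9,  250. ])]
```

Call:
jog_arm(
  targets=[
    {"claw":0.087,"slide":[0.003,0.038,0.0],"yaw":1},
    {"claw":0.087,"slide":[0.003,0.038,0.0],"yaw":1},
    {"claw":0.087,"slide":[0.003,0.038,0.0],"yaw":1},
    {"claw":0.087,"slide":[0.003,0.038,0.0],"yaw":1},
    {"claw":0.087,"slide":[0.003,0.038,0.0],"yaw":1},
    {"claw":0.087,"slide":[0.003,0.038,0.0],"yaw":1},
    {"claw":0.087,"slide":[0.003,0.038,0.0],"yaw":1},
    {"claw":0.087,"slide":[0.003,0.038,0.0],"yaw":1},
    {"claw":0.087,"slide":[0.003,0.038,0.0],"yaw":1},
    {"claw":0.087,"slide":[0.003,0.038,0.0],"yaw":1},
    {"claw":0.087,"slide":[0,0.038,-0.02],"yaw":1},
    {"claw":0.087,"slide":[0,0.038,-0.02],"yaw":1},
  ],
)

```text
time: 3.45
eef_pos: [512.5, 180.4, 271.9]
orientation: [0.521, 0.48, 0.52, -0.478]
wrist_force: [0.7, -1.1, -0.1]
width: 0.989
```

Call:
jog_arm(
  targets=[
    {"claw":0.087,"slide":[0,0.038,-0.02],"yaw":0},
    {"claw":0.087,"slide":[0,0.038,-0.02],"yaw":0},
    {"claw":0.087,"slide":[0,0,0],"yaw":0},
    {"claw":0.087,"slide":[0,0,0],"yaw":0},
  ],
)

```text
time: 3.78
eef_pos: [510.9, 253.3, 230.9]
orientation: [0.521, 0.477, 0.521, -0.479]
wrist_force: [0.3, -0.3, 0.4]
width: 0.989
```

Run:
```python
from h import *
import pickle
st=m.get_state();i=m.get_image("wrist");cv2.imwrite("pics/w2.png",i);pickle.dump(st,open("w2.pkl","wb"))
print(st["time"],st["eef_pos"],st["wrist_force"],[(d["centre"],d["conf"]) for t in("board","eye","shoulder_left") for d in m.recognise("wrist",t)])
cv2.imwrite("pics/w2b.png",cv2.resize(i,(800,600),interpolation=cv2.INTER_CUBIC))
```

```text
3.7833 [510.90168715 253.34319221 230.86866622] [ 0.32219475 -0.32110491  0.41138822] [([711.6, 244.6, 78.7], 0.91), ([516.3, 212.8, 143.1], 0.76), ([711.6, 247.6, 77.8], 0.98), ([517.0, 224.6, 144.2], 0.97), ([710.1, 248.5, 78.3], 0.92)]
```

View pics/w2b.png

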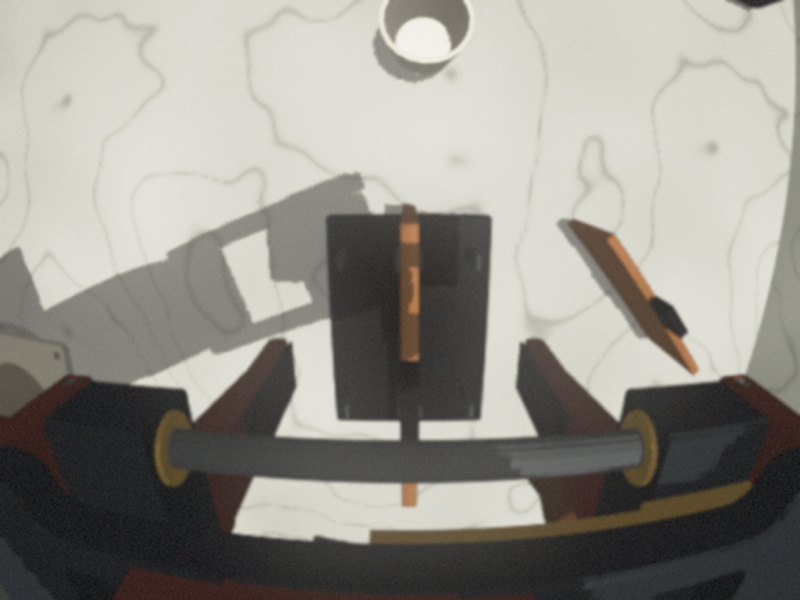

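Wrist view: board's upper edge runs vertically at column ~410, from (410,222) (left end) past the block to (410,505); small board is at right, cup at top (425,40).

Run:
```python
from h import *
import pickle
np.set_printoptions(precision=1,suppress=True)
st=pickle.load(open("w2.pkl","rb"));s=lambda p:((p[0]+.5)/1.5625-.5,(p[1]+.5)/1.5625-.5)
P=lambda p,z:wat(st,s(p),z)
q=st["orientation"];R=Rn.from_quat([q[1],q[2],q[3],q[0]]).as_matrix();print("tool yaw",np.degrees(np.arctan2(R[1,1],R[0,1])))
a,b=P((410,222),145),P((409.5,505),145);print(a,b,np.linalg.norm(a-b),(a+b)/2)
e=a-b;print("board yaw",np.degrees(np.arctan2(-e[0],e[1])))
a2,b2=P((410,222),145),P((409.5,361),145);e=a2-b2;print(a2,b2,np.degrees(np.arctan2(-e[0],e[1])))
c=[P(p,15) for p in [(328,215),(491,215),(480,418),(338,418)]];print("rack",*c,np.mean(c,0))
for i,j in((3,0),(2,1)): e=c[j]-c[i];print("yaw",np.degrees(np.arctan2(-e[0],e[1])),np.linalg.norm(e))
n=np.array([-np.sin(np.radians(5)),np.cos(np.radians(5)),0]); print("shoulder",(a+b)/2+80*n)
```

```text
tool yaw 4.936672190738968
[508.8 294.5 145. ] [528.   77.4 145. ] 217.90136754640707 [518.4 185.9 145. ]
board yaw 5.048254362819485
[508.8 294.5 145. ] [516.6 203.3 145. ] 4.886909133120291
rack [437.5 279.   15. ] [582.7 291.8  15. ] [600.9  85.9  15. ] [455.   73.3  15. ] [519.  182.5  15. ]
yaw 4.854148478448654 206.43165838443687
yaw 5.041843145028424 206.60310580437573
shoulder [511.4 265.6 145. ]
```

Call:
jog_arm(
  targets=[
    {"claw":0.087,"slide":[0.001,0.01,-0.01],"yaw":0},
    {"claw":0.06,"slide":[0,0,-0.036],"yaw":0},
    {"claw":0.04,"slide":[0,0,-0.036],"yaw":0},
    {"claw":0.04,"slide":[0,0,-0.036],"yaw":0},
    {"claw":0.03,"slide":[0,0,0],"yaw":0},
    {"claw":0.03,"slide":[0,0,0],"yaw":0},
  ],
  grip_force=60,
)

```text
time: 4.48
eef_pos: [511.6, 262.6, 113.3]
orientation: [0.52, 0.477, 0.521, -0.48]
wrist_force: [1.0, 0.0, 1.1]
width: 0.652
```

Call:
jog_arm(
  targets=[
    {"claw":0.0,"slide":[0,0,0],"yaw":0},
    {"claw":0.0,"slide":[0,0,0],"yaw":0},
    {"claw":0.0,"slide":[0,0,0],"yaw":0},
    {"claw":0.0,"slide":[0,0,0],"yaw":0},
    {"claw":0.0,"slide":[0,0,0],"yaw":0},
    {"claw":0.0,"slide":[0,0,0],"yaw":0},
  ],
)

```text
time: 4.98
eef_pos: [512.9, 263.7, 115.2]
orientation: [0.521, 0.479, 0.521, -0.478]
wrist_force: [-0.1, -0.7, -0.3]
width: 0.193
```

Call:
jog_arm(
  targets=[
    {"claw":0.0,"slide":[0,0,0],"yaw":0},
    {"claw":0.0,"slide":[0,0,0],"yaw":0},
    {"claw":0.0,"slide":[0,0,0],"yaw":0},
    {"claw":0.0,"slide":[0,0,0],"yaw":0},
  ],
)

```text
time: 5.32
eef_pos: [512.6, 263.5, 114.4]
orientation: [0.521, 0.478, 0.521, -0.478]
wrist_force: [-0.7, -0.1, -0.6]
width: 0.006
```

The gripper shut without holding anything, so I'll look.

Run:
```python
from h import *
import pickle
st=m.get_state();i=m.get_image("wrist");s=m.get_image("scene");t=m.get_image("top");cv2.imwrite("pics/t3.png",t);cv2.imwrite("pics/w3.png",i)
print(st)
o=np.zeros((600,800,3),np.uint8)
z=lambda i,x,y,w,h,W,H:cv2.resize(i[y:y+h,x:x+w],(W,H),interpolation=cv2.INTER_CUBIC)
o[:300,:400]=z(i,0,0,512,384,400,300);o[:300,400:]=z(s,240,150,160,120,400,300)
o[300:,:400]=z(t,125,165,120,90,400,300)
cv2.imwrite("pics/c3.png",o)
```

```text
{'time': 5.3167, 'joint_positions': array([4.54123806e-01, 4.50526265e-01, 1.79274929e+00, 3.03690725e-05,
       8.98474425e-01, 3.68763947e-01]), 'qd': array([-1.35062616e-04,  1.12845609e-03, -6.56137503e-05,  1.69420753e-03,
        7.45417003e-04,  8.85089192e-05]), 'effort': array([ 2.08806414e-03, -5.18337786e+01, -2.30865026e+01,  5.75302436e-02,
       -1.08382400e-02, -1.03971104e-05]), 'eef_pos': array([512.56923101, 263.46253848, 114.38465303]), 'orientation': array([ 0.5208455 ,  0.4781674 ,  0.52090178, -0.47826482]), 'wrist_force': array([-0.66726752, -0.12484617, -0.61663402]), 'moment': array([-0.04891643, -0.04382629,  0.02875695]), 'width': 0.006184677642039609}
```

View pics/c3.png

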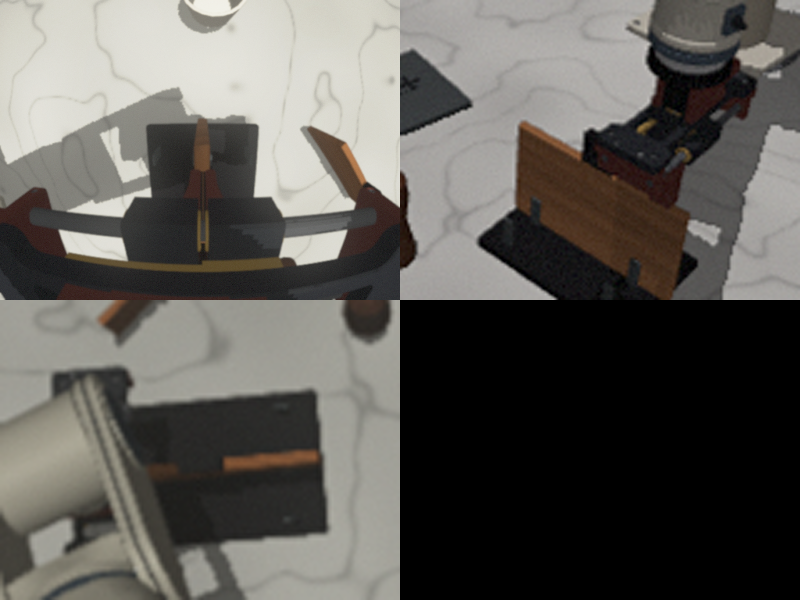

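The scene crop shows the near finger overlapping the board face at the left shoulder, and the wrist view shows the edge running in between the fingers. That disagrees with the width reading, so I'll test it with a small lift.

Call:
jog_arm(
  targets=[
    {"claw":0.0,"slide":[0,0,0.004],"yaw":0},
    {"claw":0.0,"slide":[0,0,0.004],"yaw":0},
    {"claw":0.0,"slide":[0,0,0.004],"yaw":0},
    {"claw":0.0,"slide":[0,0,0],"yaw":0},
    {"claw":0.0,"slide":[0,0,0],"yaw":0},
  ],
)

```text
time: 5.88
eef_pos: [512.9, 263.7, 127.0]
orientation: [0.521, 0.479, 0.521, -0.478]
wrist_force: [0.5, -0.6, 0.3]
width: 0.005
```

Run:
```python
from h import *
st=m.get_state();i=m.get_image("wrist");s=m.get_image("scene");cv2.imwrite("pics/w4.png",i);cv2.imwrite("pics/s4.png",s)
print(st["time"],st["eef_pos"],st["wrist_force"],st["moment"],st["width"])
o=np.zeros((300,800,3),np.uint8)
z=lambda i,x,y,w,h,W,H:cv2.resize(i[y:y+h,x:x+w],(W,H),interpolation=cv2.INTER_CUBIC)
o[:,:400]=z(i,190,140,160,200,400,300);o[:,400:]=z(s,270,180,100,75,400,300)
cv2.imwrite("pics/c4.png",o)
```

```text
5.8833 [512.93232382 263.65846093 126.9873405 ] [ 0.51216686 -0.63723261  0.25349159] [-0.03157937 -0.05708797  0.01540378] 0.004774277178701648
```

View pics/c4.png

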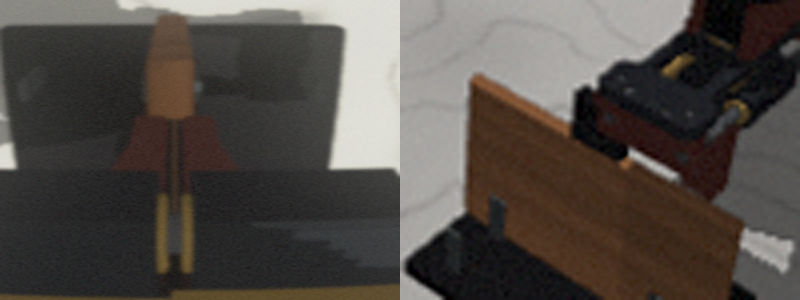

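Run:
```python
from h import *
np.set_printoptions(precision=1,suppress=True)
st=m.get_state();print("tcp px",proj("scene",st["eef_pos"]),"grasp",proj("scene",st["eef_pos"]+[0,0,19]), "seen tip ~(342.5,229)")
c,s=np.cos(np.radians(5)),np.sin(np.radians(5))
for y,z,n in((110,130,"L top"),(-110,130,"R top"),(80,130,"shL"),(0,150,"eye"),(110,0,"L bot")):
    X=np.array([518.9,184,15])+[6*c-y*s,6*s+y*c,z];print(n,X,proj("scene",X))
# triangulate fom hand picks in s0: scene crop offset(285,195) x5
S=lambda x,y:(x/5+285-.4,(y-300)/5+195-.4); L=lambda x,y:(x/5+145-.4,y/5+185-.4)
print("seen Rtop",S(14,322),"Ltop",S(350,508),"eye",S(180,377))
def tri(a,b):
    o1,d1=ray("scene",a);o2,d2=ray("top",b);A=np.c_[d1,-d2];k=np.linalg.lstsq(A,o2-o1,rcond=None)[0];p,q=o1+k[0]*d1,o2+k[1]*d2;return (p+q)/2,np.linalg.norm(p-q)
print(tri(S(350,504),L(35,165)),tri(S(14,322),L(380,132)))
```

```text
tcp px [343.8 235.9] grasp [344.8 230.6] seen tip ~(342.5,229)
L top [515.3 294.1 145. ] [353.8 237.7]
R top [534.5  74.9 145. ] [286.9 199.7]
shL [517.9 264.2 145. ] [343.7 231.9]
eye [524.9 184.5 165. ] [318.9 211.8]
L bot [515.3 294.1  15. ] [346.7 271.5]
seen Rtop (287.40000000000003, 199.0) Ltop (354.6, 236.2) eye (320.6, 210.0)
(array([509.7, 290.4, 146.6]), np.float64(2.419059005052588)) (array([529.9,  71.2, 143. ]), np.float64(1.8233045855240078))
```

Run:
```python
from h import *
np.set_printoptions(precision=1,suppress=True)
st=m.get_state();p=st["eef_pos"]
for dz in(0,10,19,30,61,80): print(dz,wproj(st,p+[0,10,dz]),wproj(st,p+[0,-10,dz]),"scene",proj("scene",p+[0,-10,dz]),proj("scene",p+[6,10,dz]))
i=cv2.imread("pics/w4.png");s=cv2.imread("pics/s4.png")
z=lambda i,x,y,w,h,W,H:cv2.resize(i[y:y+h,x:x+w],(W,H),interpolation=cv2.INTER_CUBIC)
o=np.zeros((600,800,3),np.uint8);o[:,:400]=z(i,220,180,80,120,400,600);o[:,400:]=z(s,315,185,60,90,400,600)
cv2.imwrite("pics/c5.png",o)
```

```text
0 [262.  202.3] [259.6 228.7] scene [340.7 233.9] [345.4 239.1]
10 [262.2 207.1] [259.6 234.5] scene [341.2 231.1] [345.9 236.3]
19 [262.3 211.9] [259.6 240.3] scene [341.7 228.6] [346.4 233.8]
30 [262.5 218.3] [259.6 247.9] scene [342.2 225.5] [347.  230.6]
61 [263.1 241.2] [259.7 274.7] scene [343.8 216.4] [348.8 221.5]
80 [263.6 259.9] [259.7 295.9] scene [344.9 210.7] [349.9 215.8]
```

View pics/c5.png

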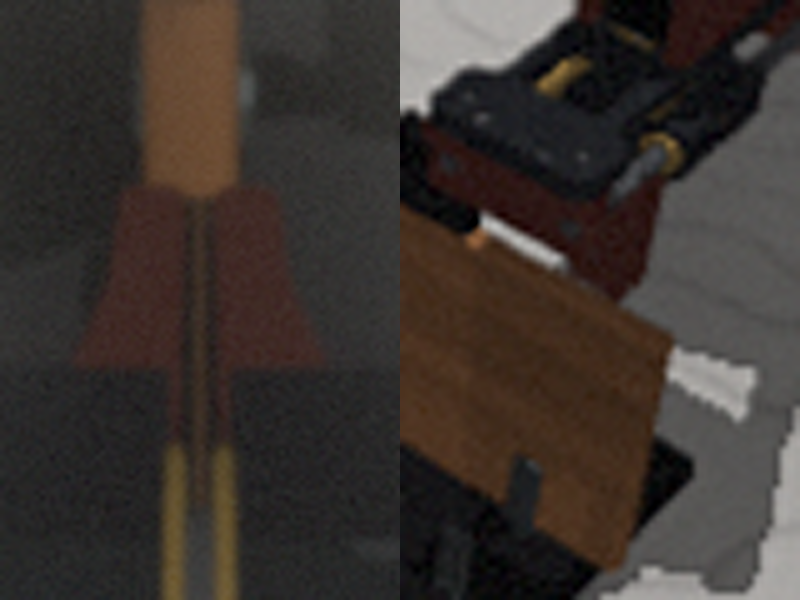

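Both cameras show the finger ends about 28 mm above the reported TCP: scene tip at ~(346,230) against a predicted (345,239), wrist tip row 217 against a predicted 202. The fingers shut just above the edge, so I'll reopen and go about 30 mm deeper. That height is safe under either reading.

Call:
jog_arm(
  targets=[
    {"claw":0.045,"slide":[0,0,0],"yaw":0},
    {"claw":0.045,"slide":[0,0,0],"yaw":0},
    {"claw":0.045,"slide":[0,0,0],"yaw":0},
    {"claw":0.045,"slide":[0,0,0],"yaw":0},
    {"claw":0.045,"slide":[0,0,0],"yaw":0},
    {"claw":0.045,"slide":[0,0,0],"yaw":0},
    {"claw":0.045,"slide":[0,0,-0.012],"yaw":0},
    {"claw":0.045,"slide":[0,0,-0.01],"yaw":0},
    {"claw":0.045,"slide":[0,0,-0.01],"yaw":0},
    {"claw":0.045,"slide":[0,0,-0.01],"yaw":0},
    {"claw":0.045,"slide":[0,0,0],"yaw":0},
  ],
)

```text
time: 6.9
eef_pos: [510.9, 262.6, 81.6]
orientation: [0.52, 0.477, 0.521, -0.48]
wrist_force: [-1.0, -0.4, -0.7]
width: 0.514
```

Call:
jog_arm(
  targets=[
    {"claw":0.0,"slide":[0,0,0],"yaw":0},
    {"claw":0.0,"slide":[0,0,0],"yaw":0},
    {"claw":0.0,"slide":[0,0,0],"yaw":0},
    {"claw":0.0,"slide":[0,0,0],"yaw":0},
    {"claw":0.0,"slide":[0,0,0],"yaw":0},
    {"claw":0.0,"slide":[0,0,0],"yaw":0},
    {"claw":0.0,"slide":[0,0,0],"yaw":0},
  ],
  grip_force=60,
)

```text
time: 7.48
eef_pos: [512.9, 263.6, 84.9]
orientation: [0.521, 0.478, 0.521, -0.478]
wrist_force: [-0.7, -0.3, 2.4]
width: 0.139
```

Holding at 12.2 mm, the board's thickness. Lifting it straight up.

Call:
jog_arm(
  targets=[
    {"claw":0.0,"slide":[0,0,0.005],"yaw":0},
    {"claw":0.0,"slide":[0,0,0.008],"yaw":0},
    {"claw":0.0,"slide":[0,0,0.012],"yaw":0},
    {"claw":0.0,"slide":[0,0,0.012],"yaw":0},
    {"claw":0.0,"slide":[0,0,0.012],"yaw":0},
    {"claw":0.0,"slide":[0,0,0.008],"yaw":0},
    {"claw":0.0,"slide":[0,0,0.005],"yaw":0},
    {"claw":0.0,"slide":[0,0,0.0],"yaw":0},
    {"claw":0.0,"slide":[0,0,0.0],"yaw":0},
  ],
)

```text
time: 8.23
eef_pos: [512.6, 263.5, 146.7]
orientation: [0.521, 0.478, 0.521, -0.478]
wrist_force: [-0.9, -0.5, -3.0]
width: 0.136
```

Run:
```python
from h import *
st=m.get_state();i=m.get_image("wrist");s=m.get_image("scene")
print(st["time"],st["eef_pos"],st["wrist_force"],st["moment"],st["width"])
z=lambda i,x,y,w,h,W,H:cv2.resize(i[y:y+h,x:x+w],(W,H),interpolation=cv2.INTER_CUBIC)
o=np.zeros((300,800,3),np.uint8);o[:,:400]=z(i,0,0,512,384,400,300);o[:,400:]=z(s,265,160,100,75,400,300)
cv2.imwrite("pics/s6.png",s);cv2.imwrite("pics/c6.png",o)
```

```text
8.2333 [512.61366966 263.49281939 146.73491451] [-0.85728336 -0.52748777 -2.99070683] [ 0.16812042 -0.12835196  0.02605427] 0.13563511531372618
```

View pics/c6.png

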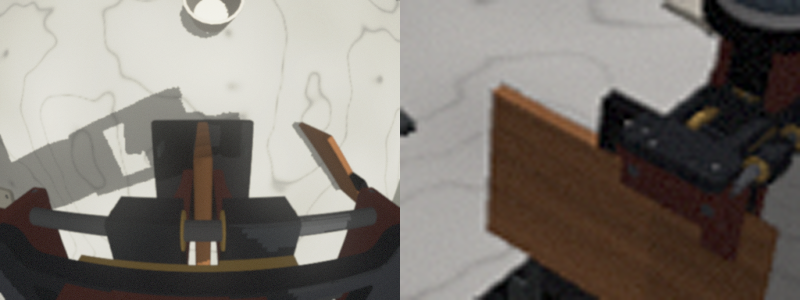

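Board is held and out of the rack (scene crop: right top corner (492,88), left top corner (777,235)). Checking the sag.

Run:
```python
from h import *
np.set_printoptions(precision=1,suppress=True)
c,s=np.cos(np.radians(5)),np.sin(np.radians(5))
for y,z,n in((110,130,"L top"),(-110,130,"R top"),(-110,0,"R bot")):
  for dz in(55,60,65):
    X=np.array([518.9,184,15+dz])+[6*c-y*s,6*s+y*c,z];print(n,dz,proj("scene",X))
print("seen R top",(492-400)/4+265-.4,88/4+160-.4,"L top",(777-400)/4+265-.4,235/4+160-.4,"R bot",(488-400)/4+265-.4,230/4+160-.4)
```

```text
L top 55 [357.3 221.4]
L top 60 [357.6 219.9]
L top 65 [357.9 218.4]
R top 55 [287.5 184.2]
R top 60 [287.6 182.7]
R top 65 [287.7 181.3]
R bot 55 [286.  219.3]
R bot 60 [286. 218.]
R bot 65 [286.1 216.8]
seen R top 287.6 181.6 L top 358.85 218.35 R bot 286.6 217.1
```

Call:
jog_arm(
  targets=[
    {"claw":0.0,"slide":[-0.0035,-0.006,0.0],"yaw":-0.5},
    {"claw":0.0,"slide":[-0.0035,-0.012,0.0],"yaw":-0.5},
    {"claw":0.0,"slide":[-0.0035,-0.017,0.0],"yaw":-0.5},
    {"claw":0.0,"slide":[-0.0035,-0.019,0.0],"yaw":-0.5},
    {"claw":0.0,"slide":[-0.0035,-0.019,0.0],"yaw":-0.5},
    {"claw":0.0,"slide":[-0.0035,-0.019,0.0],"yaw":-0.5},
    {"claw":0.0,"slide":[-0.0035,-0.019,0.0],"yaw":-0.5},
    {"claw":0.0,"slide":[-0.0035,-0.019,0.0],"yaw":-0.5},
    {"claw":0.0,"slide":[-0.0035,-0.019,0.0],"yaw":-0.5},
    {"claw":0.0,"slide":[-0.0035,-0.019,0.0],"yaw":-0.5},
    {"claw":0.0,"slide":[-0.0035,-0.019,0.0],"yaw":-0.5},
    {"claw":0.0,"slide":[-0.0035,-0.019,0.0],"yaw":-0.5},
  ],
)

```text
time: 9.33
eef_pos: [469.2, 55.8, 146.1]
orientation: [-0.495, -0.505, -0.495, 0.505]
wrist_force: [0.1, 0.4, -2.1]
width: 0.132
```

Call:
jog_arm(
  targets=[
    {"claw":0.0,"slide":[-0.004,-0.019,0.0],"yaw":-0.5},
    {"claw":0.0,"slide":[-0.004,-0.019,0.0],"yaw":-0.5},
    {"claw":0.0,"slide":[-0.004,-0.019,0.0],"yaw":-0.5},
    {"claw":0.0,"slide":[-0.004,-0.019,0.0],"yaw":-0.5},
    {"claw":0.0,"slide":[-0.004,-0.019,0.0],"yaw":-0.5},
    {"claw":0.0,"slide":[-0.004,-0.019,0.0],"yaw":-0.5},
    {"claw":0.0,"slide":[-0.004,-0.019,0.0],"yaw":-0.5},
    {"claw":0.0,"slide":[-0.004,-0.019,0.0],"yaw":-0.5},
    {"claw":0.0,"slide":[-0.004,-0.016,0.0],"yaw":-0.5},
    {"claw":0.0,"slide":[-0.004,-0.01,0.0],"yaw":-0.5},
    {"claw":0.0,"slide":[0,0,0],"yaw":-0.6},
    {"claw":0.0,"slide":[0,0,0],"yaw":0},
  ],
)

```text
time: 10.33
eef_pos: [429.8, -120.8, 146.3]
orientation: [-0.469, -0.529, -0.469, 0.529]
wrist_force: [-0.4, 0.9, -3.2]
width: 0.137
```

Run:
```python
from h import *
import pickle
st=m.get_state();i=m.get_image("wrist");s=m.get_image("scene");t=m.get_image("top")
pickle.dump((st,i,s,t),open("p7.pkl","wb"))
q=st["orientation"];R=Rn.from_quat([q[1],q[2],q[3],q[0]]).as_matrix()
print(st["time"],st["eef_pos"],np.degrees(np.arctan2(R[1,1],R[0,1])),st["wrist_force"],st["moment"],st["width"])
z=lambda i,x,y,w,h,W,H:cv2.resize(i[y:y+h,x:x+w],(W,H),interpolation=cv2.INTER_CUBIC)
o=np.zeros((600,800,3),np.uint8);o[:300,:400]=z(i,130,90,256,192,400,300);o[:300,400:]=z(s,190,110,100,75,400,300)
o[300:,:400]=z(t,260,175,100,75,400,300)
cv2.imwrite("pics/c7.png",o)
```

```text
10.3333 [ 429.81986453 -120.76988732  146.29142611] -6.856516617644617 [-0.35887587  0.92290142 -3.1724668 ] [ 0.24998043 -0.08164354 -0.00085699] 0.13695638317071387
```

View pics/c7.png

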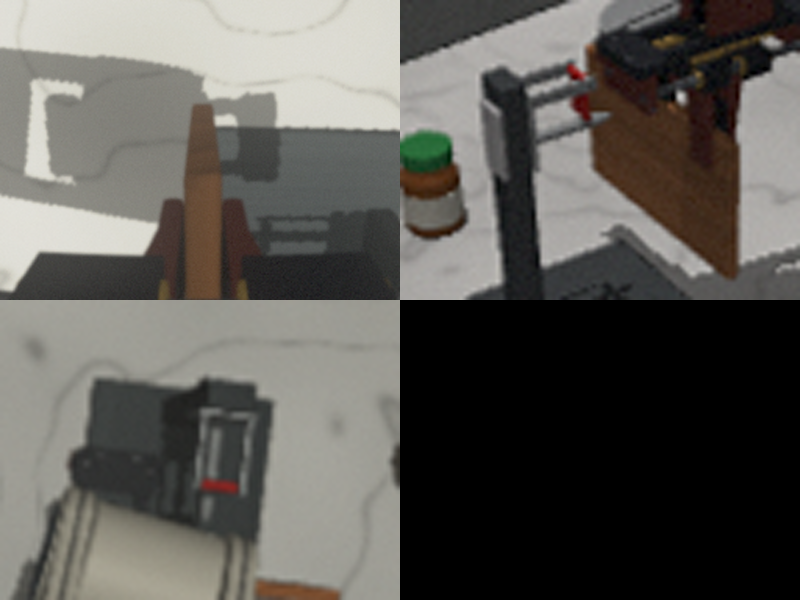

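Wrist: board edge at centre, intact. Scene: eye hangs level with and in front of the peg. Top crop: flap (220,486), peg tip ~(208,525), board's right end ~(340,590). The board and peg show in the same picture, so I can measure them relative to each other.

Run:
```python
from h import *
import pickle
np.set_printoptions(precision=1,suppress=True)
st,i,s,t=pickle.load(open("p7.pkl","rb"))
Z=lambda x,y:(x/4+260-.4,(y-300)/4+175-.4)
print("tip top",at("top",Z(208,527),200),"peg mid",at("top",Z(214,430),205))
r=t.astype(int);m_=(r[...,2]>110)&(r[...,1]<70)&(r[...,0]<70);v,u=np.nonzero(m_);k=(v>200)&(v<240)&(u>290)&(u<340);print("flap",u[k].min(),u[k].max(),at("top",(u[k].mean(),v[k].mean()),244))
wz=206.5
# orange board pixels
hsv=cv2.cvtColor(t,cv2.COLOR_BGR2HSV);o=(hsv[...,0]>5)&(hsv[...,0]<18)&(hsv[...,1]>110);o[:235]=0;o[265:]=0;o[:,:318]=0;o[:,360:]=0
v,u=np.nonzero(o);print("board px",u.min(),u.max(),v.min(),v.max(),o.sum())
E_=at("top",(u.max()+.3,v[u>=u.max()-1].mean()),wz);print("right end",E_)
a=np.radians(-6.86);n=np.array([-np.sin(a),np.cos(a),0]);print("eye from top",E_+110*n,"eye from tcp",st["eef_pos"]-80*n)
# scene: flap & tip & eye
Q=lambda x,y:((x-400)/4+190-.4,y/4+110-.4)
def tri(a,b):
    o1,d1=ray("scene",a);o2,d2=ray("top",b);A=np.c_[d1,-d2];k=np.linalg.lstsq(A,o2-o1,rcond=None)[0];p,q=o1+k[0]*d1,o2+k[1]*d2;return (p+q)/2,np.linalg.norm(p-q)
print("tip tri",tri(Q(610,117),Z(208,527)))
print("scene px eye hyp",proj("scene",st["eef_pos"]-80*n+[6,0,227-146.7]),"seen eye?",Q(683,97))
print("R top corner scene seen",Q(588,42),"hyp",proj("scene",st["eef_pos"]-190*n+[6,0,207-146.5]))
print("L bot corner seen",Q(737,277),"hyp",proj("scene",st["eef_pos"]+30*n+[6,0,77-146.5]))
```

```text
tip top [ 464.3 -211.4  200. ] peg mid [ 538.7 -216.4  205. ]
flap 311 318 [ 495.6 -213.   244. ]
board px 324 343 245 250 66
right end [ 409.9 -306.8  206.5]
eye from top [ 423.  -197.6  206.5] eye from tcp [ 420.3 -200.2  146.3]
tip tri (array([ 464.2, -212.2,  194.8]), np.float64(0.12723878340587882))
scene px eye hyp [252.8 127.9] seen eye? (260.35, 133.85)
R top corner scene seen (236.6, 120.1) hyp [236. 121.]
L bot corner seen (273.85, 178.85) hyp [271.8 180.4]
```

Call:
jog_arm(
  targets=[
    {"claw":0.0,"slide":[0,-0.003,-0.008],"yaw":0.2},
    {"claw":0.0,"slide":[0,0,-0.012],"yaw":0},
    {"claw":0.0,"slide":[0,0,-0.006],"yaw":0},
    {"claw":0.0,"slide":[0,0,0],"yaw":0},
    {"claw":0.0,"slide":[0.008,-0.0009,0],"yaw":0},
    {"claw":0.0,"slide":[0.008,-0.0009,0],"yaw":0},
    {"claw":0.0,"slide":[0.008,-0.001,0],"yaw":0},
    {"claw":0.0,"slide":[0.006,-0.0007,0],"yaw":0},
    {"claw":0.0,"slide":[0.002,-0.0002,0],"yaw":0},
    {"claw":0.0,"slide":[0,0,0],"yaw":0},
    {"claw":0.0,"slide":[0,0,0],"yaw":0},
  ],
)

```text
time: 11.4
eef_pos: [462.5, -127.2, 120.4]
orientation: [-0.471, -0.527, -0.471, 0.528]
wrist_force: [0.2, 0.3, -2.9]
width: 0.131
```

Call:
jog_arm(
  targets=[
    {"claw":0.0,"slide":[0,0,0],"yaw":0},
  ],
)

```text
time: 11.48
eef_pos: [462.2, -127.2, 120.4]
orientation: [-0.471, -0.527, -0.471, 0.528]
wrist_force: [0.8, -0.4, -2.4]
width: 0.136
```

Call:
jog_arm(
  targets=[
    {"claw":0.0,"slide":[0,0,0],"yaw":0},
  ],
)

```text
time: 11.57
eef_pos: [462.2, -127.2, 120.4]
orientation: [-0.471, -0.528, -0.471, 0.528]
wrist_force: [-0.3, -0.5, -3.0]
width: 0.138
```

Call:
jog_arm(
  targets=[
    {"claw":0.0,"slide":[0.002,-0.0002,0],"yaw":0},
    {"claw":0.0,"slide":[0.002,-0.0003,0],"yaw":0},
    {"claw":0.0,"slide":[0,0,0],"yaw":0},
  ],
)

```text
time: 11.82
eef_pos: [467.2, -127.9, 120.6]
orientation: [0.471, 0.528, 0.471, -0.527]
wrist_force: [-0.2, -0.1, -2.2]
width: 0.131
```

Call:
jog_arm(
  targets=[
    {"claw":0.0,"slide":[0.0015,-0.0002,0],"yaw":0},
    {"claw":0.0,"slide":[0.0015,-0.0001,0],"yaw":0},
    {"claw":0.0,"slide":[0,0,0],"yaw":0},
  ],
)

```text
time: 12.07
eef_pos: [470.0, -128.1, 120.5]
orientation: [0.471, 0.528, 0.471, -0.528]
wrist_force: [0.3, 0.3, -2.0]
width: 0.131
```

Call:
jog_arm(
  targets=[
    {"claw":0.0,"slide":[0.0015,-0.0002,0],"yaw":0},
    {"claw":0.0,"slide":[0.0015,-0.0001,0],"yaw":0},
    {"claw":0.0,"slide":[0,0,0],"yaw":0},
  ],
)

```text
time: 12.32
eef_pos: [473.0, -128.4, 120.5]
orientation: [0.471, 0.528, 0.471, -0.527]
wrist_force: [-0.8, 0.2, -1.6]
width: 0.134
```

```bash
python3 -c "
from h import *
s=m.get_state();print(s['time'],s['eef_pos'],s['wrist_force'],s['moment'])"
```

```text
12.3167 [ 472.9960901  -128.38963935  120.49172551] [-0.82268303  0.19864013 -1.63681474] [ 0.16027691 -0.07942432  0.04028422]
```

Call:
jog_arm(
  targets=[
    {"claw":0.0,"slide":[0.001,-0.0001,0],"yaw":0},
    {"claw":0.0,"slide":[0.001,-0.0001,0],"yaw":0},
    {"claw":0.0,"slide":[0,0,0],"yaw":0},
  ],
)

```text
time: 12.57
eef_pos: [474.9, -128.6, 120.5]
orientation: [0.471, 0.528, 0.471, -0.528]
wrist_force: [-1.1, 0.3, -2.0]
width: 0.137
```

Call:
jog_arm(
  targets=[
    {"claw":0.0,"slide":[0.001,-0.0001,0],"yaw":0},
    {"claw":0.0,"slide":[0,0,0],"yaw":0},
    {"claw":0.0,"slide":[0,0,0],"yaw":0},
  ],
)

```text
time: 12.82
eef_pos: [475.6, -128.6, 120.5]
orientation: [-0.471, -0.528, -0.471, 0.528]
wrist_force: [-0.1, 0.8, -2.0]
width: 0.134
```

```bash
python3 -c "
from h import *
s=m.get_state();print(s['time'],s['eef_pos'],s['wrist_force'],s['moment'])"
```

```text
12.8167 [ 475.6420717  -128.64686752  120.45085888] [-0.11018863  0.81839841 -2.02425671] [ 0.16557579 -0.0927646  -0.01201285]
```

Call:
jog_arm(
  targets=[
    {"claw":0.0,"slide":[0.001,-0.0001,0],"yaw":0},
    {"claw":0.0,"slide":[0.001,-0.0001,0],"yaw":0},
    {"claw":0.0,"slide":[0,0,0],"yaw":0},
  ],
)

```text
time: 13.07
eef_pos: [477.9, -128.9, 120.5]
orientation: [0.471, 0.528, 0.471, -0.528]
wrist_force: [-0.1, -0.6, -2.2]
width: 0.133
```

Call:
jog_arm(
  targets=[
    {"claw":0.0,"slide":[0.001,-0.0001,0],"yaw":0},
    {"claw":0.0,"slide":[0.001,-0.0001,0],"yaw":0},
    {"claw":0.0,"slide":[0,0,0],"yaw":0},
  ],
)

```text
time: 13.32
eef_pos: [479.9, -129.1, 120.5]
orientation: [0.471, 0.528, 0.471, -0.528]
wrist_force: [-0.1, 0.1, -2.4]
width: 0.132
```

```bash
python3 -c "
from h import *
s=m.get_state();print(s['time'],s['eef_pos'],s['wrist_force'],s['moment'])"
```

```text
13.3167 [ 479.8781629  -129.08648712  120.48536315] [-0.10659684  0.1290602  -2.39228498] [ 0.1524665  -0.10215844 -0.0218306 ]
```

Call:
jog_arm(
  targets=[
    {"claw":0.0,"slide":[0.0015,-0.0002,0],"yaw":0},
    {"claw":0.0,"slide":[0.0015,-0.0002,0],"yaw":0},
    {"claw":0.0,"slide":[0,0,0],"yaw":0},
  ],
)

```text
time: 13.57
eef_pos: [483.0, -129.5, 120.5]
orientation: [0.471, 0.528, 0.471, -0.527]
wrist_force: [-0.0, -0.9, -1.9]
width: 0.132
```

Call:
jog_arm(
  targets=[
    {"claw":0.0,"slide":[0.001,-0.0001,0],"yaw":0},
    {"claw":0.0,"slide":[0.001,-0.0001,0],"yaw":0},
    {"claw":0.0,"slide":[0,0,0],"yaw":0},
  ],
)

```text
time: 13.82
eef_pos: [484.8, -129.7, 120.5]
orientation: [0.471, 0.528, 0.471, -0.528]
wrist_force: [-0.1, 1.1, -1.9]
width: 0.135
```

```bash
python3 -c "
from h import *
s=m.get_state();print(s['time'],s['eef_pos'],s['wrist_force'],s['moment'])"
```

```text
13.8167 [ 484.83226797 -129.66318811  120.46845732] [-0.13981531  1.07300588 -1.88684174] [ 0.20245549 -0.13118368 -0.01815051]
```

Call:
jog_arm(
  targets=[
    {"claw":0.0,"slide":[0.001,-0.0001,0],"yaw":0},
    {"claw":0.0,"slide":[0.001,-0.0001,0],"yaw":0},
    {"claw":0.0,"slide":[0.001,-0.0001,0],"yaw":0},
    {"claw":0.0,"slide":[0.001,-0.0002,0],"yaw":0},
    {"claw":0.0,"slide":[0,0,0],"yaw":0},
  ],
)

```text
time: 14.23
eef_pos: [488.8, -130.2, 120.5]
orientation: [0.471, 0.528, 0.471, -0.528]
wrist_force: [0.7, -0.6, -3.2]
width: 0.133
```

```bash
cat > f.py <<'E'
from h import *
F=[]
for k in range(8): m.get_image("top");s=m.get_state();F.append(np.r_[s["wrist_force"],s["moment"]])
np.set_printoptions(precision=2,suppress=True)
print(round(s["time"],2),s["eef_pos"],"F,M",np.mean(F,0),"sd",np.std(F,0)[:3],s["width"])
E
python3 f.py
```

```text
14.63 [ 488.59 -130.11  120.45] F,M [-0.18  0.03 -2.89  0.18 -0.09  0.01] sd [0.56 0.47 0.43] 0.13524435639768573
```

Call:
jog_arm(
  targets=[
    {"claw":0.0,"slide":[0.001,-0.0001,0],"yaw":0},
    {"claw":0.0,"slide":[0.001,-0.0001,0],"yaw":0},
    {"claw":0.0,"slide":[0.001,-0.0001,0],"yaw":0},
    {"claw":0.0,"slide":[0.001,-0.0001,0],"yaw":0},
    {"claw":0.0,"slide":[0.001,-0.0002,0],"yaw":0},
    {"claw":0.0,"slide":[0,0,0],"yaw":0},
  ],
)

```text
time: 15.13
eef_pos: [493.9, -130.8, 120.4]
orientation: [0.471, 0.528, 0.471, -0.528]
wrist_force: [1.0, 1.0, -3.0]
width: 0.131
```

```bash
python3 f.py
```

```text
15.53 [ 493.63 -130.72  120.45] F,M [ 0.23  0.37 -3.2   0.21 -0.16  0.02] sd [0.56 0.53 0.45] 0.1331097239470251
```

Call:
jog_arm(
  targets=[
    {"claw":0.0,"slide":[0.001,-0.0001,0],"yaw":0},
    {"claw":0.0,"slide":[0.001,-0.0001,0],"yaw":0},
    {"claw":0.0,"slide":[0.001,-0.0001,0],"yaw":0},
    {"claw":0.0,"slide":[0.001,-0.0001,0],"yaw":0},
    {"claw":0.0,"slide":[0.001,-0.0001,0],"yaw":0},
    {"claw":0.0,"slide":[0.001,-0.0002,0],"yaw":0},
    {"claw":0.0,"slide":[0,0,0],"yaw":0},
  ],
)

```text
time: 16.12
eef_pos: [499.9, -131.5, 120.5]
orientation: [0.471, 0.528, 0.471, -0.528]
wrist_force: [0.1, -0.3, -2.5]
width: 0.132
```

```bash
python3 f.py
python3 - <<'E'
from h import *
import pickle
i=m.get_image("scene");w=m.get_image("wrist");t=m.get_image("top");pickle.dump((m.get_state(),w,i,t),open("p8.pkl","wb"))
z=lambda i,x,y,w,h,W,H:cv2.resize(i[y:y+h,x:x+w],(W,H),interpolation=cv2.INTER_CUBIC)
o=np.zeros((600,800,3),np.uint8);o[:300,:400]=z(w,130,90,256,192,400,300);o[:300,400:]=z(i,190,110,80,60,400,300)
o[300:,:400]=z(t,270,175,80,60,400,300);cv2.imwrite("pics/c8.png",o)
E
```

```text
16.52 [ 499.6  -131.45  120.47] F,M [-0.16 -0.09 -2.63  0.19 -0.09  0.01] sd [0.46 0.48 0.6 ] 0.13235639986779843
```

View pics/c8.png

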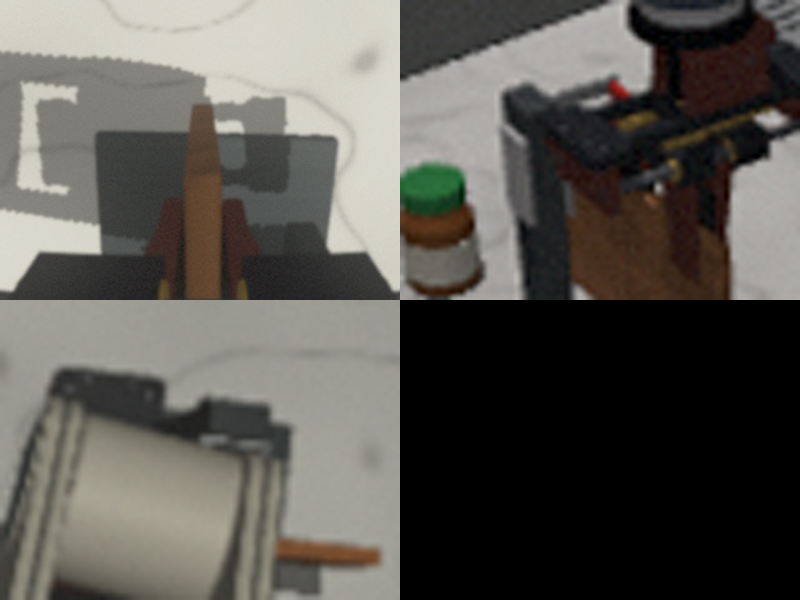

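Scene: the gripper hides the block, with the red flap just above it at (618,90). Wrist: board is upright and square. Forces stay at the free-hanging baseline with the eye about 24 mm past the tip, so the peg must be in the hole. I'll continue with force checks.

Call:
jog_arm(
  targets=[
    {"claw":0.0,"slide":[0.0015,-0.0002,0],"yaw":0},
    {"claw":0.0,"slide":[0.0015,-0.0002,0],"yaw":0},
    {"claw":0.0,"slide":[0.0015,-0.0001,0],"yaw":0},
    {"claw":0.0,"slide":[0.0015,-0.0002,0],"yaw":0},
    {"claw":0.0,"slide":[0.0015,-0.0002,0],"yaw":0},
    {"claw":0.0,"slide":[0.0015,-0.0001,0],"yaw":0},
    {"claw":0.0,"slide":[0,0,0],"yaw":0},
  ],
)

```text
time: 17.25
eef_pos: [509.0, -132.5, 120.4]
orientation: [0.471, 0.528, 0.471, -0.528]
wrist_force: [0.0, 0.2, -2.7]
width: 0.136
```

```bash
python3 f.py
```

```text
17.65 [ 508.55 -132.4   120.46] F,M [ 0.01  0.29 -2.86  0.19 -0.08 -0.02] sd [0.23 0.28 0.48] 0.13289677945965256
```

Call:
jog_arm(
  targets=[
    {"claw":0.0,"slide":[0.0015,-0.0002,0],"yaw":0},
    {"claw":0.0,"slide":[0.0015,-0.0002,0],"yaw":0},
    {"claw":0.0,"slide":[0.0015,-0.0001,0],"yaw":0},
    {"claw":0.0,"slide":[0.0015,-0.0002,0],"yaw":0},
    {"claw":0.0,"slide":[0,0,0],"yaw":0},
  ],
)

```text
time: 18.07
eef_pos: [515.1, -133.2, 120.5]
orientation: [0.471, 0.528, 0.471, -0.527]
wrist_force: [0.7, 0.2, -3.0]
width: 0.132
```

```bash
python3 f.py
```

```text
18.47 [ 514.56 -133.12  120.42] F,M [ 0.13 -0.07 -3.03  0.19 -0.09 -0.01] sd [0.63 0.43 0.33] 0.1305035282010783
```

Call:
jog_arm(
  targets=[
    {"claw":0.0,"slide":[0.0015,-0.0002,0],"yaw":0},
    {"claw":0.0,"slide":[0.0015,-0.0002,0],"yaw":0},
    {"claw":0.0,"slide":[0.0015,-0.0001,0],"yaw":0},
    {"claw":0.0,"slide":[0.0015,-0.0002,0],"yaw":0},
    {"claw":0.0,"slide":[0.0015,-0.0002,0],"yaw":0},
    {"claw":0.0,"slide":[0,0,0],"yaw":0},
  ],
)

```text
time: 18.97
eef_pos: [522.5, -134.1, 120.5]
orientation: [0.471, 0.528, 0.471, -0.528]
wrist_force: [-0.7, -0.2, -3.4]
width: 0.131
```

```bash
python3 f.py
cat > red.py <<'E'
from h import *
import pickle
def red(i,x0,x1,y0,y1):
    r=i[y0:y1,x0:x1].astype(int);k=(r[...,2]>100)&(r[...,1]<60)&(r[...,0]<60);v,u=np.nonzero(k);return (k.sum(),u.min()+x0,u.max()+x0,v.min()+y0,v.max()+y0) if k.any() else 0
now=m.get_state(),m.get_image("wrist"),m.get_image("scene"),m.get_image("top")
for n,(st,w,s,t) in (("start",(0,0,cv2.imread("pics/scene0.png"),cv2.imread("pics/top0.png"))),("p7",pickle.load(open("p7.pkl","rb"))),("p8",pickle.load(open("p8.pkl","rb"))),("now",now)):
    print(n,"scene",red(s,215,260,110,165),"top",red(t,295,335,190,240))
cv2.imwrite("pics/now.png",now[2]);cv2.imwrite("pics/nowt.png",now[3])
E
python3 red.py
```

```text
19.37 [ 522.06 -134.02  120.45] F,M [-0.06 -0.23 -2.89  0.21 -0.09 -0.01] sd [0.36 0.29 0.7 ] 0.13490101102404894
start scene (np.int64(6), np.int64(232), np.int64(234), np.int64(126), np.int64(129)) top (np.int64(18), np.int64(311), np.int64(318), np.int64(220), np.int64(222))
p7 scene (np.int64(6), np.int64(232), np.int64(235), np.int64(126), np.int64(129)) top (np.int64(18), np.int64(311), np.int64(318), np.int64(220), np.int64(222))
p8 scene (np.int64(5), np.int64(232), np.int64(234), np.int64(126), np.int64(128)) top 0
now scene (np.int64(9), np.int64(230), np.int64(233), np.int64(126), np.int64(130)) top 0
```

The red patch has shifted toward the post (scene columns 232–234 → 230–233), so the flap is being lifted. Continuing.

Call:
jog_arm(
  targets=[
    {"claw":0.0,"slide":[0.0015,-0.0002,0],"yaw":0},
    {"claw":0.0,"slide":[0.0015,-0.0002,0],"yaw":0},
    {"claw":0.0,"slide":[0.0015,-0.0001,0],"yaw":0},
    {"claw":0.0,"slide":[0.0015,-0.0002,0],"yaw":0},
    {"claw":0.0,"slide":[0.0015,-0.0002,0],"yaw":0},
    {"claw":0.0,"slide":[0.0015,-0.0001,0],"yaw":0},
    {"claw":0.0,"slide":[0.0015,-0.0002,0],"yaw":0},
    {"claw":0.0,"slide":[0.0015,-0.0002,0],"yaw":0},
    {"claw":0.0,"slide":[0,0,0],"yaw":0},
  ],
)

```text
time: 20.27
eef_pos: [534.5, -135.5, 120.5]
orientation: [0.471, 0.528, 0.471, -0.528]
wrist_force: [0.4, 0.4, -3.3]
width: 0.134
```

```bash
python3 f.py; python3 red.py|tail -1
```

```text
20.67 [ 534.08 -135.42  120.46] F,M [ 0.22 -0.19 -2.9   0.2  -0.15  0.02] sd [0.43 0.56 0.43] 0.13272721258972836
now scene 0 top 0
```

Call:
jog_arm(
  targets=[
    {"claw":0.0,"slide":[0.0015,-0.0002,0],"yaw":0},
    {"claw":0.0,"slide":[0.0015,-0.0002,0],"yaw":0},
    {"claw":0.0,"slide":[0.0015,-0.0001,0],"yaw":0},
    {"claw":0.0,"slide":[0.0015,-0.0002,0],"yaw":0},
    {"claw":0.0,"slide":[0,0,0],"yaw":0},
  ],
)

```text
time: 21.23
eef_pos: [540.6, -136.2, 120.5]
orientation: [0.471, 0.528, 0.471, -0.527]
wrist_force: [0.9, 0.3, -2.5]
width: 0.132
```

```bash
python3 f.py; python3 red.py|tail -1
```

```text
21.63 [ 540.06 -136.13  120.46] F,M [ 0.19 -0.21 -2.52  0.16 -0.08  0.01] sd [0.43 0.54 0.24] 0.13134144668183143
now scene 0 top 0
```

Call:
jog_arm(
  targets=[
    {"claw":0.0,"slide":[0.001,-0.0001,0],"yaw":0},
    {"claw":0.0,"slide":[0.001,-0.0001,0],"yaw":0},
    {"claw":0.0,"slide":[0.001,-0.0001,0],"yaw":0},
    {"claw":0.0,"slide":[0.001,-0.0002,0],"yaw":0},
    {"claw":0.0,"slide":[0,0,0],"yaw":0},
    {"claw":0.0,"slide":[0,0,0],"yaw":0},
  ],
)

```text
time: 22.28
eef_pos: [544.2, -136.6, 120.4]
orientation: [-0.471, -0.528, -0.471, 0.528]
wrist_force: [0.1, -0.5, -2.7]
width: 0.131
```

Call:
jog_arm(
  targets=[
    {"claw":0.0,"slide":[0.001,-0.0001,0],"yaw":0},
    {"claw":0.0,"slide":[0.0,0,0],"yaw":0},
  ],
)

```text
time: 22.45
eef_pos: [545.3, -136.7, 120.5]
orientation: [0.471, 0.528, 0.471, -0.528]
wrist_force: [-0.3, 0.0, -2.2]
width: 0.134
```

Call:
jog_arm(
  targets=[
    {"claw":0.0,"slide":[0.001,-0.0001,0],"yaw":0},
    {"claw":0.0,"slide":[0.0,0,0],"yaw":0},
  ],
)

```text
time: 22.62
eef_pos: [546.3, -136.9, 120.5]
orientation: [0.471, 0.528, 0.471, -0.528]
wrist_force: [0.6, -0.0, -2.2]
width: 0.136
```

Call:
jog_arm(
  targets=[
    {"claw":0.0,"slide":[0.001,-0.0001,0],"yaw":0},
    {"claw":0.0,"slide":[0.0,0,0],"yaw":0},
  ],
)

```text
time: 22.78
eef_pos: [547.3, -137.0, 120.5]
orientation: [0.471, 0.528, 0.471, -0.528]
wrist_force: [-0.1, 0.1, -2.6]
width: 0.132
```

Call:
jog_arm(
  targets=[
    {"claw":0.0,"slide":[0.001,-0.0001,0],"yaw":0},
    {"claw":0.0,"slide":[0.0,0,0],"yaw":0},
  ],
)

```text
time: 22.95
eef_pos: [548.2, -137.0, 120.4]
orientation: [-0.471, -0.528, -0.471, 0.528]
wrist_force: [-0.3, 0.1, -2.1]
width: 0.133
```

Call:
jog_arm(
  targets=[
    {"claw":0.0,"slide":[0.001,-0.0001,0],"yaw":0},
    {"claw":0.0,"slide":[0.0,0,0],"yaw":0},
  ],
)

```text
time: 23.12
eef_pos: [548.6, -137.1, 120.3]
orientation: [-0.47, -0.527, -0.471, 0.528]
wrist_force: [-2.5, 0.2, -1.4]
width: 0.134
```

Run:
```python
from h import *
s=m.get_state();print(s["wrist_force"],s["moment"])
i=m.get_image("scene");w=m.get_image("wrist");cv2.imwrite("pics/s9.png",i);cv2.imwrite("pics/w9.png",w)
```

```text
[-2.47581383  0.23978422 -1.35103428] [ 0.09054525  0.22456546 -0.26270497]
```

Contact with the hook plate is felt at x ≈ 46 mm (−2.5 N). I'll back off 4 mm, then lower gently until the peg takes the weight.

Call:
jog_arm(
  targets=[
    {"claw":0.0,"slide":[-0.002,0.0002,0],"yaw":0},
    {"claw":0.0,"slide":[-0.002,0.0002,0],"yaw":0},
    {"claw":0.0,"slide":[0,0,-0.0005],"yaw":0},
    {"claw":0.0,"slide":[0,0,0],"yaw":0},
  ],
)

```text
time: 23.55
eef_pos: [545.2, -136.7, 120.0]
orientation: [0.471, 0.528, 0.471, -0.527]
wrist_force: [0.2, 0.2, -3.2]
width: 0.132
```

Call:
jog_arm(
  targets=[
    {"claw":0.0,"slide":[0,0,-0.0005],"yaw":0},
    {"claw":0.0,"slide":[0,0,0],"yaw":0},
  ],
)

```text
time: 23.72
eef_pos: [545.3, -136.8, 119.4]
orientation: [0.471, 0.528, 0.471, -0.528]
wrist_force: [0.2, -0.8, -2.2]
width: 0.133
```

Call:
jog_arm(
  targets=[
    {"claw":0.0,"slide":[0,0,-0.0005],"yaw":0},
    {"claw":0.0,"slide":[0,0,0],"yaw":0},
  ],
)

```text
time: 23.88
eef_pos: [545.1, -136.7, 118.8]
orientation: [-0.471, -0.528, -0.471, 0.528]
wrist_force: [-0.2, -0.3, -2.2]
width: 0.131
```

Call:
jog_arm(
  targets=[
    {"claw":0.0,"slide":[0,0,-0.0005],"yaw":0},
    {"claw":0.0,"slide":[0,0,0],"yaw":0},
  ],
)

```text
time: 24.05
eef_pos: [545.1, -136.7, 118.4]
orientation: [-0.471, -0.528, -0.471, 0.528]
wrist_force: [-0.5, 0.3, -2.4]
width: 0.131
```

Call:
jog_arm(
  targets=[
    {"claw":0.0,"slide":[0,0,-0.0005],"yaw":0},
    {"claw":0.0,"slide":[0,0,0],"yaw":0},
  ],
)

```text
time: 24.22
eef_pos: [545.1, -136.7, 117.9]
orientation: [-0.471, -0.528, -0.471, 0.528]
wrist_force: [0.1, 0.0, -3.0]
width: 0.131
```

Call:
jog_arm(
  targets=[
    {"claw":0.0,"slide":[0,0,-0.0005],"yaw":0},
    {"claw":0.0,"slide":[0,0,0],"yaw":0},
  ],
)

```text
time: 24.38
eef_pos: [545.1, -136.8, 117.4]
orientation: [-0.471, -0.528, -0.471, 0.528]
wrist_force: [-0.3, -0.5, -2.4]
width: 0.135
```

Call:
jog_arm(
  targets=[
    {"claw":0.0,"slide":[0,0,-0.0005],"yaw":0},
    {"claw":0.0,"slide":[0,0,0],"yaw":0},
  ],
)

```text
time: 24.55
eef_pos: [545.2, -136.8, 117.2]
orientation: [0.471, 0.528, 0.471, -0.528]
wrist_force: [-0.6, 0.3, -0.6]
width: 0.135
```

Call:
jog_arm(
  targets=[
    {"claw":0.0,"slide":[0,0,0],"yaw":0},
  ],
)

```text
time: 24.63
eef_pos: [545.3, -136.8, 117.2]
orientation: [0.471, 0.528, 0.471, -0.528]
wrist_force: [-1.2, -0.2, 0.6]
width: 0.131
```

The peg now carries the weight (Fz ≈ 0). Releasing slowly.

Call:
jog_arm(
  targets=[
    {"claw":0.015,"slide":[0,0,0],"yaw":0},
    {"claw":0.018,"slide":[0,0,0],"yaw":0},
    {"claw":0.022,"slide":[0,0,0],"yaw":0},
    {"claw":0.028,"slide":[0,0,0],"yaw":0},
    {"claw":0.034,"slide":[0,0,0],"yaw":0},
    {"claw":0.04,"slide":[0,0,0],"yaw":0},
    {"claw":0.04,"slide":[0,0,0],"yaw":0},
    {"claw":0.04,"slide":[0,0,0],"yaw":0},
    {"claw":0.04,"slide":[0,0,0],"yaw":0},
  ],
  grip_force=5,
)

```text
time: 25.38
eef_pos: [545.1, -136.7, 117.0]
orientation: [-0.471, -0.528, -0.471, 0.528]
wrist_force: [0.0, -0.2, 1.0]
width: 0.45
```

Run:
```python
from h import *
s=m.get_state();print(s["time"],s["wrist_force"],s["moment"],s["width"],s["eef_pos"])
```

```text
25.3833 [ 0.02780093 -0.17602098  1.02762025] [-0.090397   -0.01635209 -0.0278148 ] 0.44970088534622094 [ 545.10605033 -136.72337758  116.95546728]
```

Call:
jog_arm(
  targets=[
    {"claw":0.04,"slide":[0,0,0.005],"yaw":0},
    {"claw":0.04,"slide":[0,0,0.01],"yaw":0},
    {"claw":0.04,"slide":[0,0,0.012],"yaw":0},
    {"claw":0.04,"slide":[0,0,0.015],"yaw":0},
    {"claw":0.04,"slide":[0,0,0.02],"yaw":0},
    {"claw":0.04,"slide":[0,0,0.03],"yaw":0},
    {"claw":0.04,"slide":[0,0,0.03],"yaw":0},
    {"claw":0.04,"slide":[0,0,0.03],"yaw":0},
    {"claw":0.04,"slide":[0,0.03,0.02],"yaw":0},
    {"claw":0.04,"slide":[-0.02,0.03,0.01],"yaw":0},
    {"claw":0.04,"slide":[-0.03,0.03,0],"yaw":0},
    {"claw":0.04,"slide":[-0.03,0.03,0],"yaw":0},
  ],
)

```text
time: 26.38
eef_pos: [465.9, -16.9, 301.0]
orientation: [0.471, 0.529, 0.47, -0.527]
wrist_force: [-1.4, 0.8, 0.3]
width: 0.454
```

Call:
jog_arm(
  targets=[
    {"claw":0.04,"slide":[-0.015,0.035,0],"yaw":0},
    {"claw":0.04,"slide":[-0.015,0.035,0],"yaw":0},
    {"claw":0.04,"slide":[-0.015,0.035,0],"yaw":0},
    {"claw":0.04,"slide":[0,0.035,0],"yaw":0},
    {"claw":0.04,"slide":[0,0.035,0],"yaw":0},
    {"claw":0.04,"slide":[0,0.035,0],"yaw":0},
    {"claw":0.04,"slide":[0,0,0],"yaw":0},
    {"claw":0.04,"slide":[0,0,0],"yaw":0},
    {"claw":0.04,"slide":[0,0,0],"yaw":0},
  ],
)

```text
time: 27.13
eef_pos: [421.0, 192.0, 299.7]
orientation: [0.471, 0.528, 0.471, -0.527]
wrist_force: [0.1, -0.4, 0.2]
width: 0.454
```

Run:
```python
from h import *
s=m.get_state();print(s["time"],s["eef_pos"],s["wrist_force"])
a=m.get_image("scene");t=m.get_image("top")
for n in("mill","cup","jar"): print(n,[(np.round(d["centre"]),round(d["conf"],2)) for d in m.recognise("scene",n)])
z=lambda i,x,y,w,h,W,H:cv2.resize(i[y:y+h,x:x+w],(W,H),interpolation=cv2.INTER_CUBIC)
o=np.zeros((600,800,3),np.uint8);o[:,:480]=z(a,190,110,80,100,480,600);o[:300,480:]=z(t,260,170,80,75,320,300);o[300:,480:]=z(a,120,60,342,320,320,300)
cv2.imwrite("pics/c10.png",o)
```

```text
27.1333 [421.02982475 192.00417503 299.67630794] [ 0.06572766 -0.3883956   0.19795094]
mill [(array([700.,  45.,  69.]), 0.74)]
cup [(array([515., 439.,  54.]), 0.57)]
jar [(array([ 526., -422.,   61.]), 0.73)]
```

View pics/c10.png

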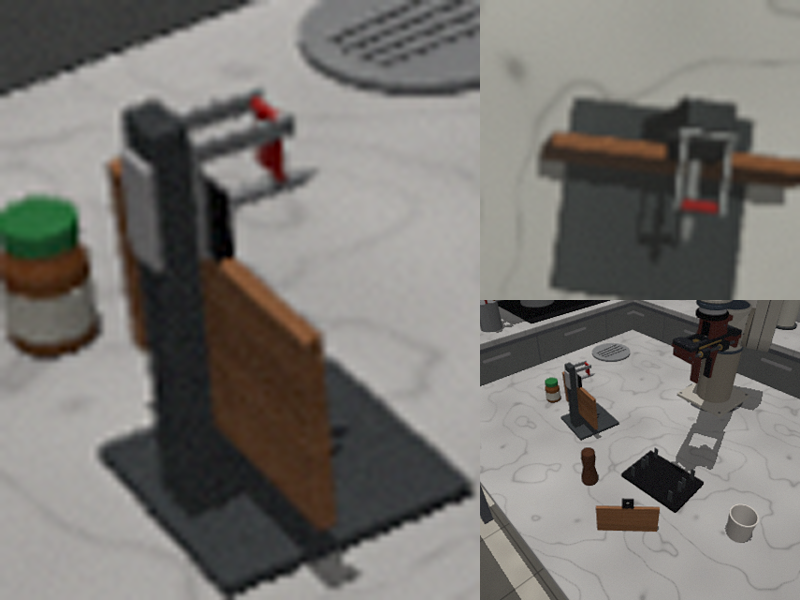

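The board hangs on the peg behind the shut flap (red plate hanging vertically at (268,140), eye block at (217,215) next to the post). The rack is empty, and the mill, cup, jar and small board stand where they were. Handing in.

```bash
python3 red.py | sed -n '1p;4p'; python3 -c "
from station import manip as m
print(m.get_state()['time']);print(m.job_done())"
```

```text
start scene (np.int64(6), np.int64(232), np.int64(234), np.int64(126), np.int64(129)) top (np.int64(18), np.int64(311), np.int64(318), np.int64(220), np.int64(222))
now scene (np.int64(6), np.int64(232), np.int64(235), np.int64(126), np.int64(129)) top (np.int64(18), np.int64(311), np.int64(318), np.int64(220), np.int64(222))
27.5333
the job is handed in; nothing more can be done
None
```

The large board now hangs freely by its eye on the peg, with the red flap shut behind it. I handed in at 27.5 s, well inside the 64 s limit.

**How it went:**
- **Pick-up:** I gripped the left shoulder, lifted the board about 62 mm out of the rack and carried it to the stand.
- **Onto the peg:** I slid the eye along in small, force-checked steps until the board touched the hook plate. I then backed off about 4 mm, lowered the board until the peg took the weight, and let go. The highest contact force I read was about 2.5 N, but readings were only taken at the end of each move.

**Final checks:**
- The flap's red pixels match the start in both fixed cameras, so it is shut.
- The board hangs behind the flap and the rack is empty.
- The wrist force is near zero and the arm is well clear.
- The mill, cup and jar are where they were, within the measuring scatter (up to 7 mm, for the mill).

**What disagreed:**
- **Finger length:** the first grasp closed on nothing, because the finger ends sit about 28 mm above the reported TCP. I saw this in both the scene and wrist views and regripped deeper.
- **Peg position:** the top and wrist cameras differed by about 6 mm on the peg's sideways position. I aimed using how the board and peg sat relative to each other, and the eye went on with hardly any contact.
- **Flared face:** I never confirmed clearly in a picture which face carries the flare. The easy entry suggests it was leading.

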